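# Shut the covered stopcock of the drinker-water box

### The arm

A 7-joint arm with a two-finger parallel gripper is mounted at the origin on a cart in front of the work surface, level with it; the furniture and walls round the work are solid. World frame = base frame: x ahead of the robot, y to its left, z up, the work surface at z = 0. Lengths are in m, angles in rad, forces in N, time in s.
With the tool pointing down it reaches from about 0.425 to 1.025 m from the base axis. Payload 9.4 kg.
Tool frame: the origin (TCP) lies between the finger pads; the fingertips stand 11 mm ahead of it and the grasp point (between the pads) lies 8 mm behind it; x points along the fingers, y is the direction in which the jaws open and shut, and the axes are right-handed (so a half turn about x gives the same grasp; the last joint's range is limited). The gripper opens to 85 mm and grips with 20 to 120 N. Pads are 22 mm wide; open, the fingers measure 114 mm over their backs; the gripper's body (76 mm by 85 mm) begins 54 mm behind the grasp point. The pads swing forward as they close: fully open they stand 13 mm farther back than shut.
Start: joints at [1.219, 0.599, -0.003, 1.599, 0.002, 0.943, -0.08], TCP at [0.197, -0.698, 0.242] pointing down, gripper open.
Joint ranges: [-2.57, 2.57], [-0.35, 1.97], [-1.29, 1.29], [0.11, 2.56], [-1.05, 4.19], [0.11, 1.86], [-2.63, 2.63]. Speed limits (rad/s): [2.22, 2.22, 3.01, 3.01, 3.14, 3.14, 3.14].

### API

Orientations are given as a unit quaternion [x, y, z, w].
In Python, from cell import state, capture, hand_in gives the robot as it stands.
- The arm moves only by the shell command python3 -m jog 'ROWS' [OPENING]. ROWS is JSON, a list that holds one entry, the list of rows, each a list of 6 numbers: the shift along the tool's x, y, z scaled (see below), then the turn, a rotation vector about the tool's x, y, z scaled (see below). A call has exactly 10 rows; each row is the pose to reach, as a shift and turn from the pose commanded when the call began, along the tool's axes at that moment, turning the shorter way round; what a row does not reach only later rows make up. The controller multiplies each number of a shift by 750 mm and each number of a turn by pi rad. A row lasts 1/10 s, in which the tool goes at most 50 mm and 8.59 degrees, less where a joint would pass 70% of its speed; a pose out of reach is approached as far as the arm can. A call with a number of a shift or a turn outside -1 to 1 is refused whole. A call with a gripper value outside its range is refused whole. OPENING is the opening, from 0 (shut) to 1 (fully open), set as the call begins (- or left out, the last holds). The fingers move at their own pace and stop on an object; the grip force is fixed at half the most. Time passes only in rows, so rows that repeat a pose let the fingers close, or fill a call up. It gives the time, the measured TCP pose, the force and the opening at its end, in the units of the state.
- state(): the state, without advancing time (a new reading comes with each control period).
- capture(name): name is "scene" or "top" or "wrist"; returns a dict with "img" (384x512x3 uint8, blue, green, red), "depth" (384x512 float32, m along the optical axis (not along the pixel's ray), 0 where there is no reading), "fx", "fy", "cx", "cy" (pixels), "rvec" (rotation vector, rad) and "tvec" (3), from world to camera coordinates, as OpenCV has them; the wrist camera has in their place "T_tool_cam" (4x4, takes a point from camera to tool coordinates, whose origin is the TCP and whose axes are the tool frame's). Camera axes: x right, y down, z forward; pixel columns grow to the right and rows downward; lengths in m; the calibration is good to about 2 mm. A picture is of the moment at which its call begins: read the wrist's pose just before it.
- hand_in(): hands the job in, once; it reports no verdict.
The state is a dict: "time": time; "joints": joint angles; "dq": joint speeds; "joint_efforts": joint torques, N m; "tool_pos": TCP position; "eef_rot": TCP orientation; "ft_force": force on the tool from outside, world axes, zero at the start; "wrist_torque": the same for the moment, N m; "gripper_width": finger opening in m.
Only numpy, scipy, OpenCV 4.12 (cv2) and the standard library are available. Lean on these libraries where they do the work, as an engineer would, in place of code of your own. Each camera call takes 0.05 s, during which the arm holds its last target. There are 200 camera calls.

### The job

In the open-topped grey valve box on the worktable, push the loose metal cover along its guides, clear of the stopcock it hides and over to the other end of the box, without lifting it off. Then push the handle you have uncovered, the one marked by a round disc at its end, clockwise (seen from above) until it is fully shut, square across the pipe. Nothing needs gripping; leave the plain straight handle as it is and the things standing round the box alone.

Things in the scene. Friction and masses are not known exactly. Their poses are not given: they have to be found in the camera images.
- valve_box: Fixed grey open-topped box, 154 x 278 mm, inside 130 x 262, no partition. Origin: centre of its underside on the worktable; y along its length (pipe and sliding direction), x across. Heights over the worktable: ledges under the cover 64 mm, guide lips along the long walls 71, end walls (they stop the cover) 68, top of the pipe along the middle 31. A short pipe stub stands out 12 mm from each end.
- cover: Loose aluminium plate, 142 (x) x 124 (y) x 4 mm, 0.3 kg, lying on the ledges over the disc handle, in either half of the box; it slides along the box's y to the other half, until the end wall stops it (its centre then about 134 mm from disc_pivot). Origin: centre of its underside; axes as the box's.
- cover_top (a point): Centre of the cover's flat upper face, 68 mm above the worktable. At both y ends of the cover a lip, 110 mm wide (x) and 5 mm thick, stands up to 86 mm above the worktable; 114 mm of flat plate lie between the lips. Either lip can be pushed, from its inner or outer side.
- disc_handle (a joint): Angle (rad) of the marked handle, the one with a round disc at its end: 0 = open, lying along the pipe and pointing to the box's +y; 1.571 = shut, square across the pipe and pointing to the box's +x, against its stop. It turns clockwise seen from above, starts at 0 to 0.25, stays where it is left; friction about 0.1 N m (about 3 N at 35 mm).
- disc_pivot (a point): Turning axis of the marked handle, at the height of the handle's upper face (54 mm above the worktable). z is the axis; x and y are parallel to the box's.
- disc_end (a point): Centre of the round disc (24 mm across) on the marked handle, on its upper face, 46 mm from the turning axis. The handle is a steel bar 12 mm wide and 14 mm high (40 to 54 mm above the worktable); the disc is as thick, its tip 58 mm from the axis.
- plain_handle (a joint): Angle (rad) of the other handle, a plain straight bar with a square end: the same motion and values; starts at 0 to 0.25 and must be left so.
- plain_pivot (a point): Turning axis of the plain handle, 54 mm above the worktable, 130 mm from disc_pivot along the box.
- plain_end (a point): Point on the upper face of the plain handle, on its middle line, 46 mm from its turning axis (the bar, 12 mm wide and 14 mm high, ends at 58 mm).
- jar: Bystander: clear glass jar, 62 mm across, 60 mm high, off the +y end of the box. Origin: centre of its underside.
- feeding_cup: Bystander: small tan food cup, 42 mm across, 38 mm high, off the -y end of the box. Origin: centre of its underside.
- scrub_brush: Bystander: nail brush with a bow handle, 30 x 86 x 55 mm, beyond the -y end of the box. Origin: centre of its underside.

How it is judged:
On the way, in this order (a step that is already met when the one before it is completed fails the run):
1. the cover has been slid clear of the marked handle (horizontal distance between cover and disc_pivot above 0.115 m and value of joint disc_handle below 0.5 rad), for 0.1 s.
2. the marked handle has been pushed shut (value of joint disc_handle above 1.45 rad), for 0.2 s.
At the end, for the whole second after the job is handed in: The disc-ended handle is shut (joint above 1.45 of 1.571 rad) and still; the cover lies flat on its ledges (underside 60 to 69 mm high, tilt under 0.05 rad), at rest, its centre more than 115 mm from the marked handle's axis; the plain handle's end has moved less than 12 mm (value of joint disc_handle above 1.45 rad and velocity of joint disc_handle below 0.05 rad/s and horizontal distance between cover and disc_pivot above 0.115 m and height (world z) of cover between 0.06 and 0.069 m and angle between cover's own z axis and vertical below 0.05 rad and linear speed of cover below 0.01 m/s and distance of plain_end from where it was at the start of the episode below 0.012 m); the robot touches nothing.
It fails at once if the cover is lifted or tipped off its ledges (height (world z) of cover above 0.076 m or height (world z) of cover below 0.054 m or angle between cover's own z axis and vertical above 0.2 rad).
It fails at once if the plain handle is turned (distance of plain_end from where it was at the start of the episode above 0.015 m).
It fails at once if a bystander is moved or lifted (distance of any of jar, feeding_cup, scrub_brush from where it was at the start of the episode above 0.03 m).
It also fails if it takes over 42 s, if anything falls off the work surface, if the arm or the gripper's body presses on something with over 40 N, if the wrist force passes 120 N, or if a joint passes its speed limit or range.

## Working session

There is one attempt and no reset: what is moved stays moved. The work goes in short steps, Python scripts to look and compute and a shell command to move; the robot and the scene stay as the last step left them, time stands still between calls to the robot, and variables do not carry over. Pictures are saved under pics/ and viewed, about 8 in all and at most 12, crops included, and the job is handed in when it is done.

```bash
mkdir -p pics; ls; cat > h.py <<'E'
import numpy as np,cv2
from cell import state,capture
from scipy.spatial.transform import Rotation as R
def pt(c,u,v,z=None):
    "world point of pixel; z: intersect plane z, else depth"
    Rm=cv2.Rodrigues(np.array(c['rvec'],float))[0];t=np.array(c['tvec'],float).ravel()
    d=np.array([(u-c['cx'])/c['fx'],(v-c['cy'])/c['fy'],1.])
    o=-Rm.T@t;w=Rm.T@d
    s=c['depth'][int(v),int(u)] if z is None else (z-o[2])/w[2]
    return o+s*w
E
python3 - <<'E'
from h import *
import pickle
s=state();print({k:np.round(v,3) for k,v in s.items()})
print(R.from_quat(s['eef_rot']).as_matrix().round(2))
for n in('top','scene'):
    c=capture(n);pickle.dump(c,open(n+'.pkl','wb'));cv2.imwrite(f'pics/{n}.png',cv2.resize(c['img'],(800,600)))
E
```

```text
pics
{'time': np.float64(0.0), 'joints': array([ 1.219,  0.6  , -0.003,  1.6  ,  0.002,  0.943, -0.08 ]), 'dq': array([-0.   , -0.001,  0.   ,  0.   ,  0.002,  0.001,  0.001]), 'joint_efforts': array([-1.0000e-03, -7.7646e+01,  1.5650e+00, -2.5801e+01,  1.2000e-02,
        9.0000e-03,  0.0000e+00]), 'tool_pos': array([ 0.197, -0.697,  0.241]), 'eef_rot': array([-0.7  , -0.097,  0.701, -0.096]), 'ft_force': array([-0.241, -0.688, -0.069]), 'wrist_torque': array([0.013, 0.029, 0.028]), 'gripper_width': np.float64(0.085)}
[[-0.    0.27 -0.96]
 [ 0.   -0.96 -0.27]
 [-1.   -0.    0.  ]]
```

View pics/top.png

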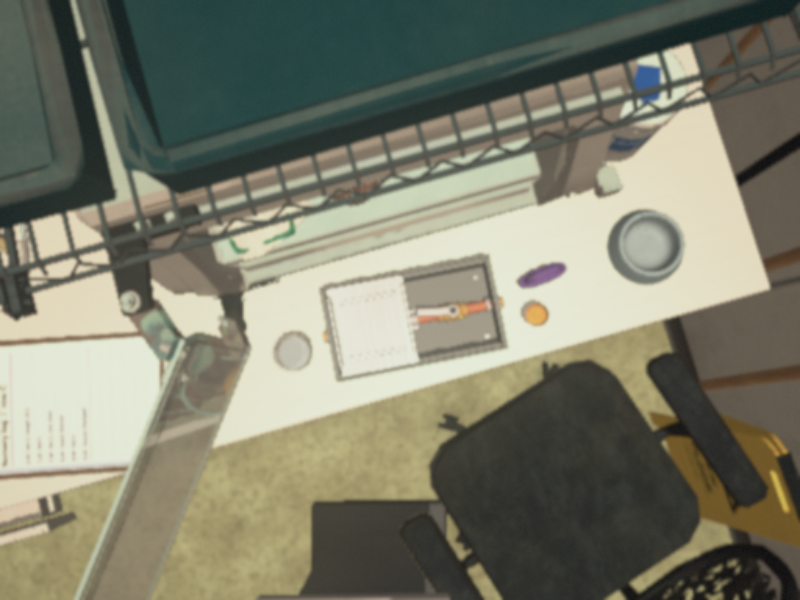

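View pics/scene.png

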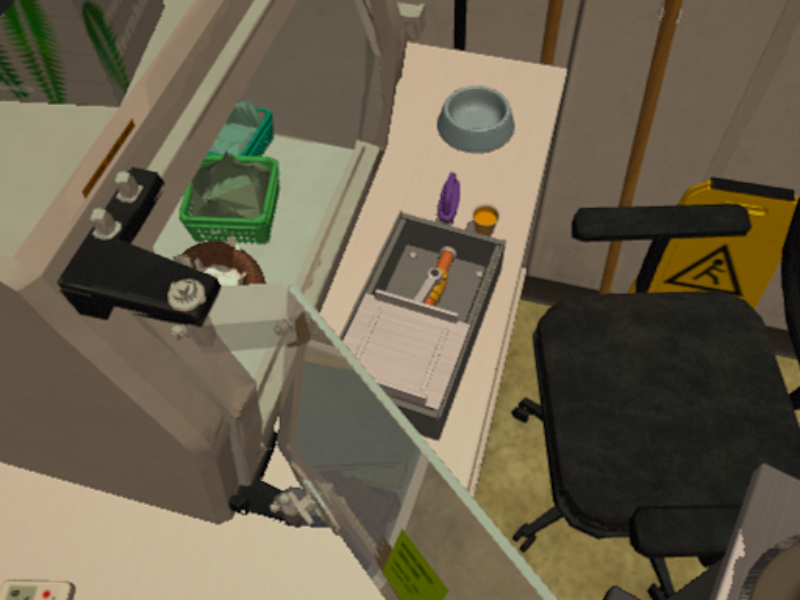

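The top view shows the box with the cover in its left half. The jar is at (293,350) on the left, so box +y points left and +x points up. The plain handle is visible at right (450,312), with the cup at (535,313) and the brush at (542,274). A glass panel and a shelf are nearby.

```bash
python3 - <<'E'
from h import *
import pickle
c=pickle.load(open('top.pkl','rb'));k=.64
print('cam',pt(c,256,192,.0), (-cv2.Rodrigues(np.array(c['rvec'],float))[0].T@np.array(c['tvec']).ravel()).round(3))
for n,u,v,z in [('c -x+y',340,380,.07),('c +x+y',322,287,.07),('c+x-y',487,255,.07),('c-x-y',506,347,.07),('coverR top',405,276,.086),('coverR bot',418,364,.086),('jar',293,350,.06),('cup',536,313,.038),('brush',542,274,.05),('pivot',453,312,.054),('plain end',418,318,.054)]:
    print(n,pt(c,u*k,v*k,z).round(3),'depth:',pt(c,u*k,v*k).round(3))
for u,v in[(205,340),(180,420),(232,310),(240,345),(390,255),(400,200),(550,190),(250,260),(140,300),(610,180),(350,150)]: print(u,v,pt(c,u*k,v*k).round(3))
s=pickle.load(open('scene.pkl','rb'))
print('scene glass/obstacles')
for u,v in[(300,300),(295,330),(420,440),(310,500),(190,295),(270,330),(330,345),(370,200),(360,160)]: print(u,v,pt(s,u*k,v*k).round(3))
print((-cv2.Rodrigues(np.array(s['rvec'],float))[0].T@np.array(s['tvec']).ravel()).round(3))
E
```

```text
cam [ 0.63667655 -0.08620607  0.        ] [ 0.52  -0.117  1.281]
c -x+y [0.505 0.009 0.07 ] depth: [0.505 0.008 0.073]
c +x+y [0.653 0.036 0.07 ] depth: [0.66  0.045 0.004]
c+x-y [ 0.7   -0.228  0.07 ] depth: [ 0.699 -0.228  0.076]
c-x-y [ 0.553 -0.255  0.07 ] depth: [ 0.553 -0.255  0.065]
coverR top [ 0.667 -0.097  0.086] depth: [ 0.67  -0.096  0.061]
coverR bot [ 0.528 -0.115  0.086] depth: [ 0.528 -0.115  0.066]
jar [0.554 0.085 0.06 ] depth: [0.555 0.093 0.008]
cup [ 0.608 -0.308  0.038] depth: [ 0.609 -0.31   0.026]
brush [ 0.671 -0.318  0.05 ] depth: [ 0.671 -0.318  0.051]
pivot [ 0.611 -0.173  0.054] depth: [ 0.611 -0.172  0.059]
plain end [ 0.602 -0.116  0.054] depth: [ 0.604 -0.116  0.03 ]
205 340 [0.565 0.178 0.23 ]
180 420 [0.454 0.219 0.206]
232 310 [0.621 0.187 0.044]
240 345 [0.561 0.157 0.116]
390 255 [ 0.713 -0.07   0.   ]
400 200 [ 0.798 -0.09   0.042]
550 190 [ 0.771 -0.307  0.213]
250 260 [0.696 0.148 0.086]
140 300 [0.597 0.175 0.487]
610 180 [ 0.767 -0.375  0.278]
350 150 [ 0.677 -0.07   0.746]
scene glass/obstacles
300 300 [0.542 0.144 0.458]
295 330 [0.534 0.162 0.453]
420 440 [0.426 0.188 0.458]
310 500 [0.518 0.211 0.266]
190 295 [0.587 0.189 0.49 ]
270 330 [0.547 0.171 0.456]
330 345 [0.509 0.16  0.453]
370 200 [ 0.783 -0.276 -0.001]
360 160 [ 0.791 -0.272  0.086]
[0.345 0.33  0.856]
```

```bash
cat >> h.py <<'E'
C=np.array([.603,-.1095]);yaw=np.radians(10.2)
X=np.array([np.cos(yaw),np.sin(yaw)]);Y=np.array([-np.sin(yaw),np.cos(yaw)])
def goto(bx,by,z,align=True):
    "print row (scaled shift+turn) from current pose to box-frame point, tool y along box -y"
    s=state();M=R.from_quat(s['eef_rot']).as_matrix();p=C+bx*X+by*Y
    d=M.T@(np.r_[p,z]-s['tool_pos'])
    G=np.c_[[0,0,-1],np.r_[-Y,0],np.r_[-X,0]]
    t=R.from_matrix(M.T@G).as_rotvec()
    print('t',s['time'],'shift',(d/.75).round(4),'turn',(t/np.pi).round(4),'mm',(d*1e3).round(1),'F',np.round(s['ft_force'],1))
def where():
    s=state();q=np.array(s['tool_pos']);e=q[:2]-C;print('box xy',(e@X).round(4),(e@Y).round(4),'z',q[2].round(4),'F',np.round(s['ft_force'],1),'t',s['time'])
E
python3 - <<'E'
from h import *
import pickle
P=[]
for n in('top','scene'):
    c=pickle.load(open(n+'.pkl','rb'))
    v,u=np.mgrid[0:384:2,0:512:2];d=c['depth'][v,u]
    p=np.stack([(u-c['cx'])/c['fx']*d,(v-c['cy'])/c['fy']*d,d],-1)[d>0]
    Rm=cv2.Rodrigues(np.array(c['rvec'],float))[0];P.append((p-np.array(c['tvec']).ravel())@Rm)
P=np.vstack(P)
print('max z (cm) rows x=0..0.9, cols y=-.9..0.3')
for x in np.arange(0,.9,.1):
    print(x.round(1),[int(100*P[m][:,2].max()) if (m:=(abs(P[:,0]-x-.05)<.05)&(abs(P[:,1]-y-.05)<.05)).any() else None for y in np.arange(-.9,.3,.1)])
goto(0,.04,.2)
E
```

```text
max z (cm) rows x=0..0.9, cols y=-.9..0.3
0.0 [-86, None, -23, -16, -38, -38, -22, 0, 2, None, -77, -86]
0.1 [-24, 4, 5, -14, -37, -37, -22, 0, 1, 1, -1, 8]
0.2 [-23, -7, -23, -37, -37, -37, -37, -22, -22, -86, -86, 46]
0.3 [12, -21, -21, -37, -37, -37, -37, -38, -86, -86, 46, 46]
0.4 [10, -16, -21, -22, -37, -37, -38, 0, 0, 6, 46, 45]
0.5 [11, 10, -21, 0, 0, 4, 7, 9, 8, 9, 74, 71]
0.6 [7, 8, 1, 4, 4, 5, 74, 82, 82, 82, 82, 70]
0.7 [4, 8, 0, 4, 71, 82, 82, 82, 76, 82, 82, 51]
0.8 [None, 11, 0, 0, 21, 50, 50, 13, 13, 8, None, 51]
t 0.1 shift [ 0.0561 -0.6604 -0.7394] turn [0.0308 0.0001 0.0004] mm [  42.1 -495.3 -554.6] F [-0.4  0.1  0.2]
```

```bash
python3 -m jog '[[[0.002,-0.02,-0.022,0,0,0],[0.005,-0.06,-0.067,0,0,0],[0.009,-0.1,-0.112,0.005,0,0],[0.012,-0.14,-0.157,0.01,0,0],[0.015,-0.18,-0.2,0.015,0,0],[0.019,-0.22,-0.246,0.02,0,0],[0.022,-0.26,-0.29,0.025,0,0],[0.026,-0.3,-0.336,0.031,0,0],[0.029,-0.34,-0.38,0.031,0,0],[0.03,-0.36,-0.4,0.031,0,0]]]' 0; python3 -c "
from h import *
goto(0,.04,.2);print(state()['joints'])"
```

```text
time: 1.1
tool_pos: [0.4143, -0.3525, 0.2194]
eef_rot: [0.704, 0.065, -0.704, 0.064]
ft_force: [0.3, -0.6, 0.4]
gripper_width: -0.0
t 1.1 shift [ 0.0265 -0.3265 -0.3062] turn [ 0.0012 -0.0001  0.0005] mm [  19.9 -244.9 -229.7] F [ 0.3 -0.6  0.4]
[ 6.01723588e-01  4.13228335e-01 -2.92938585e-04  2.03813031e+00
 -2.08175235e-03  6.91091819e-01 -7.85886938e-01]
```

```bash
python3 -m jog '[[[0.001,-0.02,-0.018,0,0,0],[0.005,-0.065,-0.06,0,0,0],[0.009,-0.11,-0.1,0,0,0],[0.012,-0.155,-0.145,0,0,0],[0.015,-0.2,-0.19,0.001,0,0],[0.019,-0.245,-0.23,0.001,0,0],[0.022,-0.285,-0.27,0.001,0,0],[0.0265,-0.315,-0.297,0.001,0,0],[0.0265,-0.3265,-0.306,0.001,0,0],[0.0265,-0.3265,-0.306,0.001,0,0]]]'; python3 - <<'E'
from h import *
import pickle
s=state();c=capture('wrist');pickle.dump((s,c),open('w.pkl','wb'))
cv2.imwrite('pics/w1.png',cv2.resize(c['img'],(800,600)));print(np.array(c['T_tool_cam']).round(3));where();print(s['joints'])
E
```

```text
time: 2.1
tool_pos: [0.5952, -0.0733, 0.1994]
eef_rot: [-0.704, -0.063, 0.705, -0.062]
ft_force: [-0.7, -0.6, -0.9]
gripper_width: 0.0003
[[-0.001 -0.284  0.959 -0.132]
 [ 1.    -0.001  0.     0.   ]
 [ 0.001  0.959  0.284 -0.072]
 [ 0.     0.     0.     1.   ]]
box xy -0.0024 0.0352 z 0.1996 F [0.3 0.1 0.5] t 2.15
[ 2.83986151e-02  4.99752932e-01 -3.69423117e-04  1.93503297e+00
 -3.27347730e-04  7.07475912e-01 -1.36533516e+00]
```

View pics/w1.png

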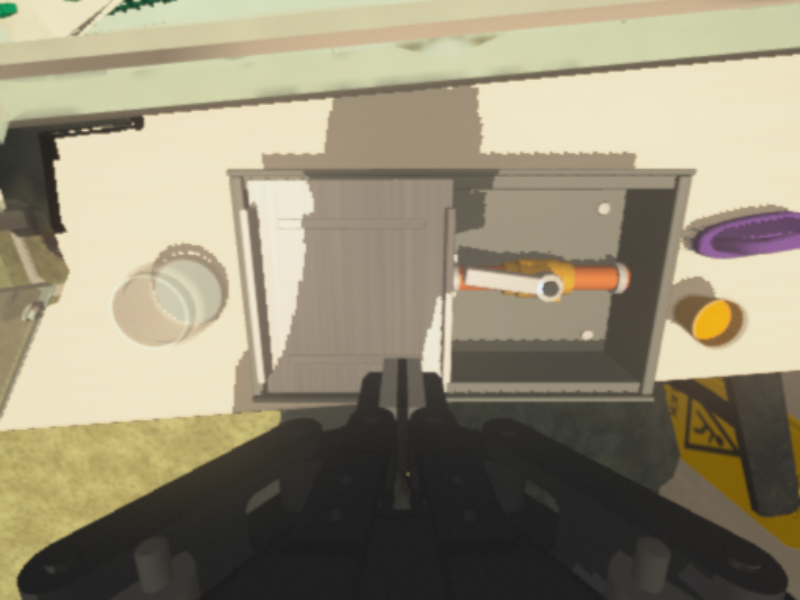

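The wrist view shows the box aligned with the image. Outer corners are (230,172) and (692,172), with the near edge at (252,400) to (655,398). The -y cover lip is at x about 450, spanning y 208–392, and the plain pivot is at (549,288).

```bash
cat >> h.py <<'E'
def wpt(s,c,u,v,z):
    "wrist pixel (800x600) -> box frame x,y at height z"
    M=R.from_quat(s['eef_rot']).as_matrix();T=np.array(c['T_tool_cam'])
    d=M@T[:3,:3]@np.array([(u*.64-c['cx'])/c['fx'],(v*.64-c['cy'])/c['fy'],1.]);o=np.array(s['tool_pos'])+M@T[:3,3]
    p=o+(z-o[2])/d[2]*d;e=p[:2]-C
    return np.r_[e@X,e@Y].round(4)
E
python3 - <<'E'
from h import *
import pickle
s,c=pickle.load(open('w.pkl','rb'))
for n,u,v,z in [('c+x+y',230,172,.071),('c+x-y',692,172,.071),('c-x+y',252,400,.071),('c-x-y',655,398,.071),('lip top inner +x',446,208,.086),('lip outer',455,208,.086),('lip inner -x',442,390,.086),('+y lip +x',243,209,.086),('+ylip -x',262,385,.086),('pivot',549,288,.054),('plain end',460,278,.054),('pad tips',402,362,.19)]: print(n,wpt(s,c,u,v,z))
E
```

```text
c+x+y [0.0749 0.1377]
c+x-y [ 0.0745 -0.1342]
c-x+y [-0.0752  0.1402]
c-x-y [-0.0741 -0.1375]
lip top inner +x [0.055  0.0116]
lip outer [0.055  0.0065]
lip inner -x [-0.0597  0.0109]
+y lip +x [0.0546 0.1269]
+ylip -x [-0.056   0.1267]
pivot [-0.0002 -0.063 ]
plain end [ 0.0069 -0.0024]
pad tips [0.0071 0.0367]
```

```bash
python3 -m jog '[[[0.02,0,0,0,0,0],[0.05,0,-0.001,0,0,0],[0.08,0,-0.002,0,0,0],[0.11,0,-0.003,0,0,0],[0.13,0,-0.003,0,0,0],[0.142,0,-0.003,0,0,0],[0.148,0,-0.003,0,0,0],[0.151,0,-0.003,0,0,0],[0.152,0,-0.003,0,0,0],[0.152,0,-0.003,0,0,0]]]'; python3 -c "
from h import *
where()"
```

```text
time: 3.15
tool_pos: [0.5973, -0.0748, 0.0865]
eef_rot: [0.705, 0.061, -0.704, 0.062]
ft_force: [0.0, 0.8, 0.3]
gripper_width: -0.0005
box xy 0.0006 0.0352 z 0.0865 F [0.  0.8 0.3] t 3.15
```

```bash
python3 -m jog '[[[0.001,0.01,0,0,0,0],[0.001,0.03,0,0,0,0],[0.001,0.05,0,0,0,0],[0.001,0.07,0,0,0,0],[0.001,0.09,0,0,0,0],[0.001,0.11,0,0,0,0],[0.001,0.13,0,0,0,0],[0.001,0.145,0,0,0,0],[0.001,0.155,0,0,0,0],[0.001,0.16,0,0,0,0]]]'; python3 - <<'E'
from h import *
import pickle
s=state();c=capture('wrist');pickle.dump((s,c),open('w.pkl','wb'))
cv2.imwrite('pics/w2.png',cv2.resize(c['img'],(800,600)));where()
E
```

```text
time: 4.15
tool_pos: [0.6178, -0.1937, 0.085]
eef_rot: [-0.704, -0.061, 0.705, -0.061]
ft_force: [-0.5, 1.6, 1.7]
gripper_width: 0.0003
box xy -0.0003 -0.0857 z 0.085 F [0.2 0.2 0.6] t 4.2
```

View pics/w2.png

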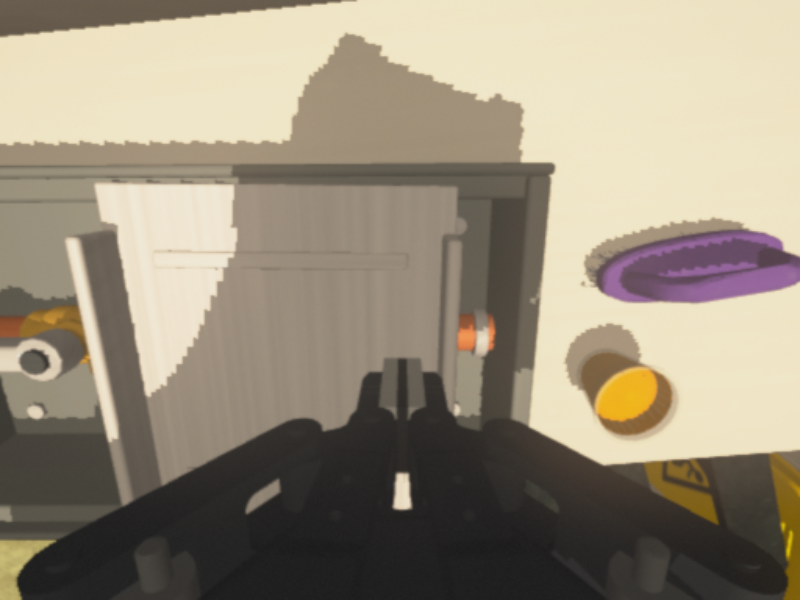

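The cover has slid across with the finger on its -y lip (442,390). Its edge at (458,190) is still short of the end wall (about 495), and the disc pivot now shows at (40,360).

```bash
python3 - <<'E'
from h import *
import pickle
s,c=pickle.load(open('w.pkl','rb'))
for n,u,v,z in [('lip inner',445,238,.086),('lip inner low',442,380,.086),('edge',458,187,.068),('box outer end',553,168,.071),('edge +y',96,184,.068),('disc pivot',40,360,.054)]: print(n,wpt(s,c,u,v,z))
E
```

```text
lip inner [ 0.0544 -0.0993]
lip inner low [ 0.006  -0.0995]
edge [ 0.0692 -0.1052]
box outer end [ 0.0751 -0.1358]
edge +y [0.0708 0.0176]
disc pivot [0.     0.0657]
```

```bash
python3 -m jog '[[[0,0.005,0,0,0,0],[0,0.012,0,0,0,0],[0,0.02,0,0,0,0],[0,0.025,0,0,0,0],[0,0.028,0,0,0,0],[0,0.028,0,0,0,0],[0,0.018,0,0,0,0],[-0.01,-0.012,0,0,0,0],[-0.04,-0.05,0,0,0,0],[-0.08,-0.09,0,0,0,0]]]'; python3 -c "
from h import *
where();goto(-.01,.0,.16)"
```

```text
time: 5.2
tool_pos: [0.6051, -0.125, 0.1445]
eef_rot: [-0.704, -0.062, 0.705, -0.061]
ft_force: [1.2, 0.5, 0.3]
gripper_width: -0.0001
box xy -0.0007 -0.0156 z 0.1445 F [1.2 0.5 0.3] t 5.2
t 5.2 shift [-0.0206 -0.0207  0.0125] turn [-0.0013  0.0008  0.0003] mm [-15.4 -15.6   9.4] F [1.2 0.5 0.3]
```

```bash
python3 -m jog '[[[-0.02,-0.01,0.005,0,0,0],[-0.05,-0.03,0.015,0,0,0],[-0.065,-0.05,0.025,0,0,0],[-0.074,-0.075,0.035,0,0,0],[-0.074,-0.09,0.042,-0.001,0,0],[-0.074,-0.1,0.046,-0.001,0,0],[-0.074,-0.1,0.046,-0.001,0,0],[-0.074,-0.1,0.046,-0.001,0,0],[-0.074,-0.1,0.046,-0.001,0,0],[-0.074,-0.1,0.046,-0.001,0,0]]]'; python3 - <<'E'
from h import *
import pickle
s=state();c=capture('wrist');pickle.dump((s,c),open('w.pkl','wb'))
cv2.imwrite('pics/w3.png',cv2.resize(c['img'],(800,600)));where()
E
```

```text
time: 6.2
tool_pos: [0.5594, -0.0591, 0.2003]
eef_rot: [-0.704, -0.062, 0.704, -0.062]
ft_force: [0.3, 0.5, 0.2]
gripper_width: 0.0001
box xy -0.034 0.0575 z 0.2003 F [-0.1 -0.5  0.5] t 6.25
```

View pics/w3.png

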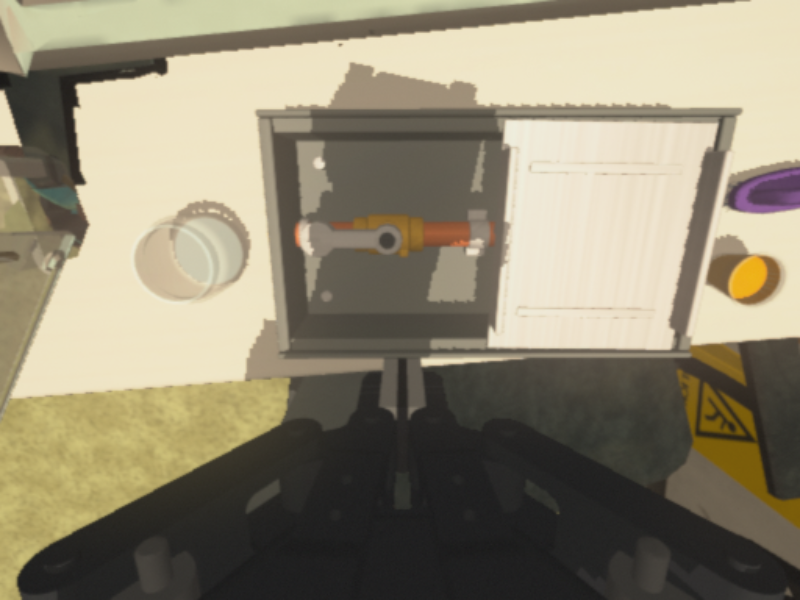

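The cover is now in the right half. The uncovered disc handle has its pivot at (387,240) and its disc at about (314,238).

```bash
python3 - <<'E'
from h import *
import pickle
s,c=pickle.load(open('w.pkl','rb'))
for n,u,v,z in [('disc pivot',387,240,.054),('disc',314,238,.054),('cover +y edge+x',503,120,.068),('cover +y edge -x',488,347,.068),('+y wall in',275,125,.068),('wall out +',258,111,.071),('-x wall out',280,355,.071)]: print(n,wpt(s,c,u,v,z))
goto(-.035,.103,.057)
E
```

```text
disc pivot [-0.0003  0.0666]
disc [0.0011 0.1146]
cover +y edge+x [ 0.0708 -0.0017]
cover +y edge -x [-0.0704 -0.001 ]
+y wall in [0.0684 0.1303]
wall out + [0.0754 0.1385]
-x wall out [-0.0746  0.1386]
t 6.25 shift [ 0.1911 -0.0607  0.0014] turn [-0.0005  0.0001 -0.    ] mm [143.3 -45.5   1. ] F [-0.1 -0.5  0.5]
```

```bash
python3 -m jog '[[[0,-0.02,0,0,0,0],[0,-0.05,0.001,0,0,0],[0.02,-0.061,0.001,0,0,0],[0.06,-0.061,0.001,0,0,0],[0.1,-0.061,0.001,0,0,0],[0.14,-0.061,0.001,0,0,0],[0.17,-0.061,0.001,0,0,0],[0.187,-0.061,0.001,0,0,0],[0.194,-0.061,0.001,0,0,0],[0.194,-0.061,0.001,0,0,0]]]'; python3 - <<'E'
from h import *
where()
print('waypoints (scaled tool dy,dz) from here')
s=state();e=np.array(s['tool_pos'])[:2]-C;b=np.array([e@X,e@Y]);P=np.array([-.0003,.066])
for th in np.arange(0,1.76,.15):
    sn,cs=np.sin(th),np.cos(th);rho=.036
    p=P+rho*np.array([sn,cs])+(.006+.011*abs(cs)+.0136*abs(sn))*np.array([-cs,sn]);d=p-b
    print(th.round(2),p.round(4),(-d[1]/.75).round(4),(-d[0]/.75).round(4))
E
```

```text
time: 7.25
tool_pos: [0.5503, -0.0131, 0.055]
eef_rot: [-0.704, -0.063, 0.705, -0.063]
ft_force: [1.0, 0.6, -0.5]
gripper_width: -0.0001
box xy -0.0348 0.1042 z 0.055 F [ 1.   0.6 -0.5] t 7.25
waypoints (scaled tool dy,dz) from here
0.0 [-0.0173  0.102 ] 0.0029 -0.0233
0.15 [-0.0136  0.1044] -0.0003 -0.0282
0.3 [-0.0093  0.1065] -0.0031 -0.034
0.45 [-0.0043  0.1079] -0.005 -0.0406
0.6 [0.0012 0.1086] -0.0059 -0.048
0.75 [0.0072 0.1082] -0.0054 -0.0559
0.9 [0.0133 0.1068] -0.0035 -0.0641
1.05 [0.0193 0.1041] 0.0001 -0.0722
1.2 [0.025  0.1002] 0.0053 -0.0798
1.35 [0.0301 0.095 ] 0.0122 -0.0865
1.5 [0.0342 0.0888] 0.0204 -0.0919
1.65 [0.0372 0.0835] 0.0275 -0.096
```

```bash
python3 -m jog '[[[0,0.002,-0.018,0,0,0],[0,0,-0.028,0,0,0],[0,-0.003,-0.034,0,0,0],[0,-0.005,-0.041,0,0,0],[0,-0.006,-0.048,0,0,0],[0,-0.0055,-0.056,0,0,0],[0,-0.0035,-0.064,0,0,0],[0,0,-0.072,0,0,0],[0,0.005,-0.08,0,0,0],[0,0.01,-0.084,0,0,0]]]'; python3 -c "
from h import *
where()"
```

```text
time: 8.25
tool_pos: [0.6133, -0.0096, 0.0549]
eef_rot: [-0.704, -0.063, 0.705, -0.063]
ft_force: [-6.2, -1.6, 1.0]
gripper_width: 0.0002
box xy 0.0278 0.0965 z 0.0549 F [-6.2 -1.6  1. ] t 8.25
```

```bash
python3 -m jog '[[[0,0.003,-0.002,0,0,0],[0,0.006,-0.004,0,0,0],[0,0.009,-0.006,0,0,0],[0,0.011,-0.007,0,0,0],[0,0.012,-0.007,0,0,0],[0,0.013,-0.007,0,0,0],[0,0.014,-0.007,0,0,0],[0,0.015,-0.007,0,0,0],[0,0.015,-0.007,0,0,0],[0,0.015,-0.007,0,0,0]]]'; python3 - <<'E'
from h import *
import pickle
s=state();c=capture('wrist');pickle.dump((s,c),open('w.pkl','wb'))
cv2.imwrite('pics/w4.png',cv2.resize(c['img'],(800,600)));where()
E
```

```text
time: 9.25
tool_pos: [0.6197, -0.0175, 0.0548]
eef_rot: [-0.703, -0.064, 0.705, -0.062]
ft_force: [-6.9, 4.2, 2.2]
gripper_width: 0.0001
box xy 0.0327 0.0876 z 0.0548 F [-7.6  4.8  2.3] t 9.3
```

View pics/w4.png

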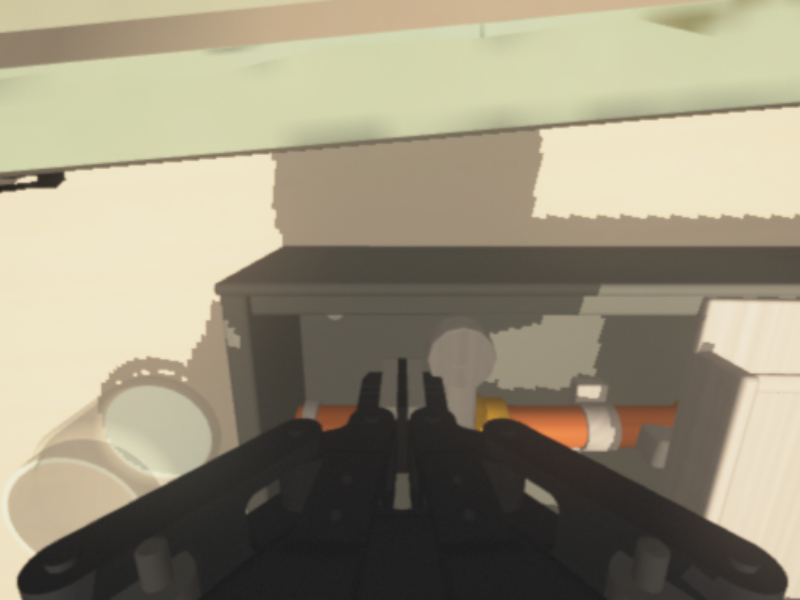

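The handle is nearly square across the pipe, with its disc at (462,352) and the finger on its left side.

```bash
python3 - <<'E'
from h import *
import pickle
s,c=pickle.load(open('w.pkl','rb'))
d=wpt(s,c,462,354,.054);r=d-[-.0003,.066];print(d,r,np.hypot(*r),np.arctan2(*r))
E
```

```text
[0.048  0.0669] [0.0483 0.0009] 0.048308384365449444 1.552164942549632
```

```bash
python3 -m jog '[[[0,0.001,0.003,0,0,0],[0,0.002,0.006,0,0,0],[0,0.003,0.006,0,0,0],[0,0.004,0.006,0,0,0],[0,0.005,0.006,0,0,0],[0,0.006,0.006,0,0,0],[0,0.007,0.006,0,0,0],[0,0.008,0.006,0,0,0],[0,0.008,0.006,0,0,0],[0,0.008,0.006,0,0,0]]]'; python3 -c "
from h import *
where()"
```

```text
time: 10.3
tool_pos: [0.6175, -0.0204, 0.0552]
eef_rot: [-0.704, -0.066, 0.704, -0.062]
ft_force: [-6.0, 15.9, 2.2]
gripper_width: -0.0003
box xy 0.03 0.0851 z 0.0552 F [-6.  15.9  2.2] t 10.3
```

```bash
python3 -m jog '[[[0,-0.006,0.001,0,0,0],[0,-0.015,0.002,0,0,0],[0,-0.025,0.004,0,0,0],[-0.02,-0.025,0.006,0,0,0],[-0.06,-0.025,0.01,0,0,0],[-0.12,-0.025,0.02,0,0,0],[-0.17,-0.025,0.05,0,0,0],[-0.2,-0.025,0.075,0,0,0],[-0.2,-0.02,0.09,0,0,0],[-0.2,-0.015,0.1,0,0,0]]]'; python3 - <<'E'
from h import *
import pickle
s=state();c=capture('wrist');pickle.dump((s,c),open('w.pkl','wb'))
cv2.imwrite('pics/w5.png',cv2.resize(c['img'],(800,600)));where()
E
```

```text
time: 11.3
tool_pos: [0.5412, -0.0295, 0.2063]
eef_rot: [0.705, 0.062, -0.704, 0.063]
ft_force: [0.5, -0.7, -0.6]
gripper_width: 0.0001
box xy -0.0479 0.089 z 0.2054 F [-1.3 -1.5 -0.1] t 11.35
```

View pics/w5.png

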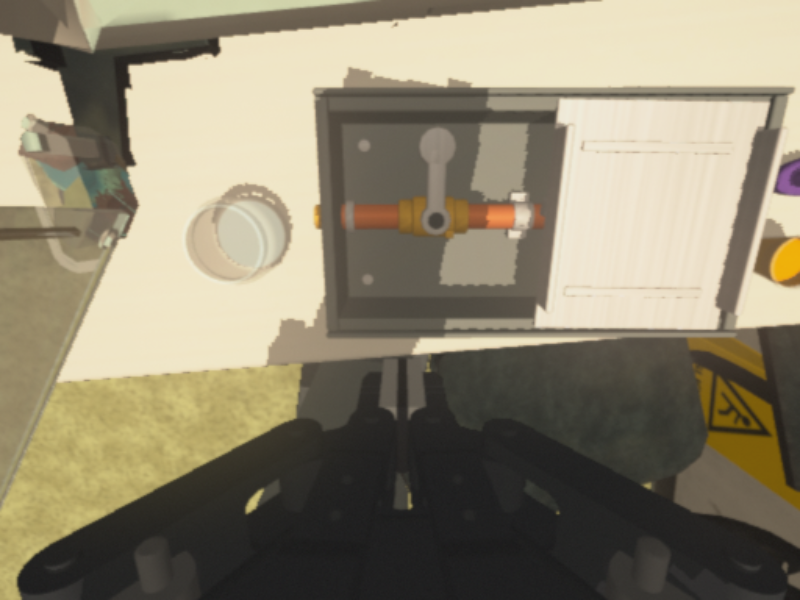

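The handle is square across the pipe, with its disc at (437,147) and pivot at (436,219). The cover lies flat in the other half and the arm is clear.

```bash
python3 - <<'E'
from h import *
import pickle
from cell import hand_in
s,c=pickle.load(open('w.pkl','rb'))
a=wpt(s,c,436,219,.054);b=wpt(s,c,437,147,.054);e=wpt(s,c,558,98,.068);f=wpt(s,c,535,327,.068)
print(np.arctan2(*(b-a)),a,b,'cover dist',a[1]-(e[1]+f[1])/2+.062)
print(hand_in())
E
```

```text
1.5640999983148725 [0.0004 0.0665] [0.0452 0.0668] cover dist 0.1301
the job is handed in; nothing more can be done
None
```

I slid the cover along its guides to the -y half of the box and pushed the disc handle clockwise to its stop, then handed the job in at about 11.4 s.

- **Handle:** the last picture puts it at about 1.56 rad, square across the pipe. The push force rose to 16 N with almost no motion, so it was against its stop.
- **Cover:** it lies flat in the picture, with its centre about 130 mm from the handle's axis. The limit is 115 mm.
- **Surroundings:** the jar and cup look in place. The brush is only partly in the last picture, but the arm never went near it.
- **Arm:** it stood clear at the end, with wrist force readings around 1–2 N.

The plain handle ends up hidden under the cover, so I did not measure it at the end. The fingertip stayed above the plate while pushing, so nothing should have touched it. No check failed or disagreed.

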